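# Tamp the ore sample level for the X-ray scanner

### The job

Take the flat tamper from its tray and press the heaped ore lumps in the open sample tub down until they all lie level in one layer, finishing with a firm press on the near half of the levelled lumps and then one on the far half; press with some 10 to 15 N and never more than 25 N on any lump, or it chips. Touch the lumps only with the tamper and keep them all in the tub. Then stand the tamper upright back in its tray and let go, leaving the other things on the bench where they are.

Things in the scene. Friction and masses are not known exactly. Their poses are not given: they have to be found in the camera images.
- tub: the open pale blue plastic sample tub in its fixed aluminium scanner carrier. Origin on the bench under the tub's centre; x along the tub's long side, away from the robot (the near half is at negative x), z up. Carrier plate 196 x 150 x 6 mm; tub outside 160 (x) x 114 (y) mm, walls 4 mm, inside 152 x 106 mm, rim 52 mm above the bench. It does not move
- tub_floor (a point): centre of the tub's inner floor, 10 mm above the bench; axes as the tub's
- lump1_mid (a point): centre of ore lump 1: a hard, smooth, irregular loose block of rock 27 to 35 mm across (no two alike), about 55 g. Its centre is 13 to 18 mm above the tub floor when down, 26 to 45 when riding on others. A riding lump slowly forces its neighbours apart and sinks under 10 to 15 N kept up for a second or more; pushed faster, the force soars. A to-and-fro rub of a few mm helps
- lump2_mid (a point): centre of ore lump 2, in the tub; like lump 1
- lump3_mid (a point): centre of ore lump 3, in the tub; like lump 1
- lump4_mid (a point): centre of ore lump 4, in the tub; like lump 1
- lump5_mid (a point): centre of ore lump 5, in the tub; like lump 1
- lump6_mid (a point): centre of ore lump 6, in the tub; like lump 1
- lump7_mid (a point): centre of ore lump 7, in the tub; like lump 1
- lump8_mid (a point): centre of ore lump 8, in the tub; like lump 1
- tamper_grip (a point): the tamper's grip point: on its upright axis, 70 mm above its underside, mid-height of the wooden handle, where to grasp. Handle 36 mm (x) by 26 mm (y), from 27 to 107 mm above the underside. Foot: flat steel plate 72 mm (x) x 90 mm (y) x 8 mm, its underside level. Mass about 0.36 kg; axes x, y along the plate's sides, z up the handle
- tamper: the whole tamper; origin at the centre of the foot plate's underside, axes as above
- tray: the tamper's shallow grey tool tray, fixed. Origin on the bench under its centre; outside 112 (x) x 130 (y) mm, floor 4 mm thick, rim 12 mm high and 4 mm thick, so 104 x 122 mm inside. The tamper stands in it at the start, its x and y nearly along the tray's
- drive: a bare hard drive, 147 x 102 x 26 mm, origin under its centre; not part of the job
- screwdriver: a screwdriver lying on the bench near the robot; not part of the job
- brush: a small brush lying on the bench; not part of the job
- screw_jar: a small jar with black cap, 52 mm wide and 60 mm high; not part of the job
Not all that is in view belongs to the job. What is shaped like the part that bears lump1_mid but orange is not meant. What is shaped like the part that bears lump8_mid but turquoise is not meant.

How it is judged (in metres and radians):
On the way, in this order (a step that is already met when the one before it is completed fails the run):
1. the tamper, lifted from its tray, bears on the heaped lumps in the tub ((contact force between tamper and lump1 above 1 N or contact force between tamper and lump2 above 1 N or contact force between tamper and lump3 above 1 N or contact force between tamper and lump4 above 1 N or contact force between tamper and lump5 above 1 N or contact force between tamper and lump6 above 1 N or contact force between tamper and lump7 above 1 N or contact force between tamper and lump8 above 1 N) and horizontal distance between tamper and tray above 0.12 m), for 0.1 s.
2. with every lump down in one layer the tamper bears firmly on the near half of them (some 9 N or more: the tub bears over 13.5 N, of which about 4.5 N is the lumps' own weight) (z of each of lump1_mid, lump2_mid, lump3_mid, lump4_mid, lump5_mid, lump6_mid, lump7_mid, lump8_mid in the frame of tub_floor below 0.022 m and x of lump1_mid in the frame of tub_floor between -0.076 and 0.076 m and y of lump1_mid in the frame of tub_floor between -0.053 and 0.053 m and x of lump2_mid in the frame of tub_floor between -0.076 and 0.076 m and y of lump2_mid in the frame of tub_floor between -0.053 and 0.053 m and x of lump3_mid in the frame of tub_floor between -0.076 and 0.076 m and y of lump3_mid in the frame of tub_floor between -0.053 and 0.053 m and x of lump4_mid in the frame of tub_floor between -0.076 and 0.076 m and y of lump4_mid in the frame of tub_floor between -0.053 and 0.053 m and x of lump5_mid in the frame of tub_floor between -0.076 and 0.076 m and y of lump5_mid in the frame of tub_floor between -0.053 and 0.053 m and x of lump6_mid in the frame of tub_floor between -0.076 and 0.076 m and y of lump6_mid in the frame of tub_floor between -0.053 and 0.053 m and x of lump7_mid in the frame of tub_floor between -0.076 and 0.076 m and y of lump7_mid in the frame of tub_floor between -0.053 and 0.053 m and x of lump8_mid in the frame of tub_floor between -0.076 and 0.076 m and y of lump8_mid in the frame of tub_floor between -0.053 and 0.053 m and (contact force between tamper and lump1 above 1 N or contact force between tamper and lump2 above 1 N or contact force between tamper and lump3 above 1 N or contact force between tamper and lump4 above 1 N or contact force between tamper and lump5 above 1 N or contact force between tamper and lump6 above 1 N or contact force between tamper and lump7 above 1 N or contact force between tamper and lump8 above 1 N) and contact force between tub and anything else above 13.5 N and x of tamper in the frame of tub_floor below -0.015 m), for 0.2 s.
3. with every lump down in one layer the tamper bears firmly on the far half of them (some 9 N or more: the tub bears over 13.5 N, of which about 4.5 N is the lumps' own weight) (z of each of lump1_mid, lump2_mid, lump3_mid, lump4_mid, lump5_mid, lump6_mid, lump7_mid, lump8_mid in the frame of tub_floor below 0.022 m and x of lump1_mid in the frame of tub_floor between -0.076 and 0.076 m and y of lump1_mid in the frame of tub_floor between -0.053 and 0.053 m and x of lump2_mid in the frame of tub_floor between -0.076 and 0.076 m and y of lump2_mid in the frame of tub_floor between -0.053 and 0.053 m and x of lump3_mid in the frame of tub_floor between -0.076 and 0.076 m and y of lump3_mid in the frame of tub_floor between -0.053 and 0.053 m and x of lump4_mid in the frame of tub_floor between -0.076 and 0.076 m and y of lump4_mid in the frame of tub_floor between -0.053 and 0.053 m and x of lump5_mid in the frame of tub_floor between -0.076 and 0.076 m and y of lump5_mid in the frame of tub_floor between -0.053 and 0.053 m and x of lump6_mid in the frame of tub_floor between -0.076 and 0.076 m and y of lump6_mid in the frame of tub_floor between -0.053 and 0.053 m and x of lump7_mid in the frame of tub_floor between -0.076 and 0.076 m and y of lump7_mid in the frame of tub_floor between -0.053 and 0.053 m and x of lump8_mid in the frame of tub_floor between -0.076 and 0.076 m and y of lump8_mid in the frame of tub_floor between -0.053 and 0.053 m and (contact force between tamper and lump1 above 1 N or contact force between tamper and lump2 above 1 N or contact force between tamper and lump3 above 1 N or contact force between tamper and lump4 above 1 N or contact force between tamper and lump5 above 1 N or contact force between tamper and lump6 above 1 N or contact force between tamper and lump7 above 1 N or contact force between tamper and lump8 above 1 N) and contact force between tub and anything else above 13.5 N and x of tamper in the frame of tub_floor above 0.015 m), for 0.2 s.
At the end, for the whole second after the job is handed in: All eight lumps lie at rest in the tub in one layer, each centre less than 22 mm above the tub floor; the tamper stands at rest, released and upright (within 0.06 rad), flat on its tray's floor (underside within 3 mm of it, axis within 25 mm of the tray's centre) (z of each of lump1_mid, lump2_mid, lump3_mid, lump4_mid, lump5_mid, lump6_mid, lump7_mid, lump8_mid in the frame of tub_floor below 0.022 m and x of lump1_mid in the frame of tub_floor between -0.076 and 0.076 m and y of lump1_mid in the frame of tub_floor between -0.053 and 0.053 m and x of lump2_mid in the frame of tub_floor between -0.076 and 0.076 m and y of lump2_mid in the frame of tub_floor between -0.053 and 0.053 m and x of lump3_mid in the frame of tub_floor between -0.076 and 0.076 m and y of lump3_mid in the frame of tub_floor between -0.053 and 0.053 m and x of lump4_mid in the frame of tub_floor between -0.076 and 0.076 m and y of lump4_mid in the frame of tub_floor between -0.053 and 0.053 m and x of lump5_mid in the frame of tub_floor between -0.076 and 0.076 m and y of lump5_mid in the frame of tub_floor between -0.053 and 0.053 m and x of lump6_mid in the frame of tub_floor between -0.076 and 0.076 m and y of lump6_mid in the frame of tub_floor between -0.053 and 0.053 m and x of lump7_mid in the frame of tub_floor between -0.076 and 0.076 m and y of lump7_mid in the frame of tub_floor between -0.053 and 0.053 m and x of lump8_mid in the frame of tub_floor between -0.076 and 0.076 m and y of lump8_mid in the frame of tub_floor between -0.053 and 0.053 m and linear speed of each of lump1, lump2, lump3, lump4, lump5, lump6, lump7, lump8, tamper below 0.02 m/s and horizontal distance between tamper and tray below 0.025 m and z of tamper in the frame of tray below 0.007 m and angle between tamper's own z axis and vertical below 0.06 rad); the robot touches nothing.
It fails at once if a lump is pressed by the tamper with more than 25 N (contact force between tamper and lump1 above 25 N or contact force between tamper and lump2 above 25 N or contact force between tamper and lump3 above 25 N or contact force between tamper and lump4 above 25 N or contact force between tamper and lump5 above 25 N or contact force between tamper and lump6 above 25 N or contact force between tamper and lump7 above 25 N or contact force between tamper and lump8 above 25 N).
It fails at once if the fingers touch a lump (contact force between the fingers and lump1 above 0.5 N or contact force between the fingers and lump2 above 0.5 N or contact force between the fingers and lump3 above 0.5 N or contact force between the fingers and lump4 above 0.5 N or contact force between the fingers and lump5 above 0.5 N or contact force between the fingers and lump6 above 0.5 N or contact force between the fingers and lump7 above 0.5 N or contact force between the fingers and lump8 above 0.5 N).
It fails at once if the tamper knocks the tub with more than 25 N (contact force between tamper and tub above 25 N).
It fails at once if a bystander is moved more than 20 mm (distance of any of drive, screwdriver, brush, screw_jar from where it was at the start of the episode above 0.02 m).
It also fails if it takes over 72 s, if anything falls off the work surface, if the arm or the gripper's body presses on something with over 40 N, if the wrist force passes 120 N, or if a joint passes its speed limit or range.

### The arm

A 6-joint arm with a two-finger parallel gripper is mounted at the origin on the work surface. World frame = base frame: x ahead of the robot, y to its left, z up, the work surface at z = 0. Lengths are in mm, angles in rad, forces in N, time in s.
With the tool pointing down it reaches from about 325 to 775 mm from the base axis. Payload 5.5 kg.
Tool frame: the origin (TCP) lies midway between the tips of the shut fingers; the grasp point (between the pads) lies 19 mm behind it; z points along the fingers, y is the direction in which the jaws open and shut (so a half turn about z gives the same grasp; the last joint's range is limited). The gripper opens to 85 mm and grips with 20 to 120 N. Pads are 22 mm wide; open, the fingers measure 114 mm over their backs; the gripper's body (76 mm by 85 mm) begins 54 mm behind the grasp point. The pads swing forward as they close: fully open they stand 13 mm farther back than shut.
Start: joints at [1.24, 0.091, 1.231, -0, 1.82, -0.057], TCP at [162.239, 577.663, 231.275] pointing down, gripper open.
Joint ranges: [-2.87, 2.87], [-0.86, 2.18], [0.17, 2.46], [-1.51, 4.65], [0.06, 2.69], [-2.65, 2.65]. Speed limits (rad/s): [2.57, 2.57, 3.01, 3.14, 3.14, 3.14].

### API

Orientations are given as a rotation vector (axis times angle).
In Python, from cell import bot, eyes, job gives the robot as it stands. The module is installed in compiled form; this text tells all that it offers.
- The arm moves only by the shell command python3 -m pendant 'ROWS' [FORCE]. ROWS is JSON, a list of rows, each a list of 7 numbers: the closure, from 0 (fully open) to 1 (shut), then the shift along the world's x, y, z in units of 30 mm (1.0 is 30 mm), then the turn, a rotation vector about the world's x, y, z in units of 6 degrees (1.0 is 6 degrees). In form: [[fingers, x, y, z, rx, ry, rz], ...]. A call has 1 to 20 rows; each row is the pose to reach, as a shift and turn from the pose commanded when the call began; what a row does not reach only later rows make up. A row lasts 1/10 s, in which the tool goes at most 50 mm and 8.59 degrees, less where a joint would pass 70% of its speed; a pose out of reach is approached as far as the arm can. A call with a gripper value outside its range is refused whole. The fingers move at their own pace and stop on an object; FORCE is the grip in N (left out, the last holds). Time passes only in rows, so rows that repeat a pose let the fingers close. It gives the time, the measured TCP pose, the force and the opening at its end, in the units of the state.
- bot.get_obs(): the state, without advancing time (a new reading comes with each control period).
- eyes.get_image(name): name is "side" or "top"; returns the picture (420x560x3 uint8, blue, green, red); there is no depth.
- eyes.get_calibration(name): a dict with "fovy" (degrees; the focal length in pixels is half the picture's height over the tangent of half this angle, whatever the lens; pixels are square), "cx", "cy" (the principal point, pixels), "world_from_camera" (4x4, takes a point from camera to world coordinates). Camera axes: x right, y up, looking along -z (the intrinsics and any distortion apply to the point x, -y, -z); pixel columns grow to the right and rows downward; lengths in mm; the calibration is good to about 2 mm. A picture is of the moment at which its call begins. get_calibration takes no time and is no camera call.
- job.close_job(): hands the job in, once; it reports no verdict.
The state is a dict: "time_s": time; "qpos": joint angles; "qd": joint speeds; "tau": joint torques, N m; "tcp_pos": TCP position; "eef_rot": TCP orientation; "contact_force": force on the tool from outside, world axes, zero at the start; "wrist_torque": the same for the moment, N m; "finger_gap": finger opening in mm.
Only numpy, scipy, OpenCV 4.12 (cv2) and the standard library are available. Lean on these libraries where they do the work, as an engineer would, in place of code of your own. Each camera call takes 0.05 s, during which the arm holds its last target.

## Working session

There is one attempt and no reset: what is moved stays moved. The work goes in short steps, Python scripts to look and compute and a shell command to move; the robot and the scene stay as the last step left them, time stands still between calls to the robot, and variables do not carry over. Pictures are saved under pics/ and viewed, and the job is handed in when it is done.

```bash
mkdir -p pics; ls; cat > h.py <<'E'
import numpy as np, cv2
from cell import bot, eyes, job
def snap(n,f):
    im=eyes.get_image(n); cv2.imwrite('pics/'+f,im); return im
def K(n):
    c=eyes.get_calibration(n); f=210/np.tan(np.radians(c['fovy'])/2); return c,f
def ray(n,u,v):
    c,f=K(n); T=np.array(c['world_from_camera'])
    d=T[:3,:3]@np.array([(u-c['cx'])/f,-(v-c['cy'])/f,-1]); return T[:3,3],d
def onz(n,u,v,z):
    o,d=ray(n,u,v); return (o+d*(z-o[2])/d[2]).round(1)
def proj(n,p):
    c,f=K(n); T=np.array(c['world_from_camera']); q=T[:3,:3].T@(np.array(p)-T[:3,3])
    return (c['cx']+f*q[0]/-q[2], c['cy']-f*q[1]/-q[2])
E
python3 - <<'E'
from h import *
for n in('side','top'):
    print(eyes.get_calibration(n)); snap(n,n+'0.png')
print(bot.get_obs())
E
```

```text
pics
{'fovy': 54.024438324306345, 'cx': 280.0274106428006, 'cy': 215.98404800265368, 'world_from_camera': array([[ 8.47577787e-01,  4.01962046e-01, -3.46465594e-01,
         2.95294858e+02],
       [-5.30319493e-01,  6.17815507e-01, -5.80573195e-01,
        -5.66788800e+02],
       [-1.93165725e-02,  6.75818402e-01,  7.36815009e-01,
         6.67511284e+02],
       [ 0.00000000e+00,  0.00000000e+00,  0.00000000e+00,
         1.00000000e+00]])}
{'fovy': 52.00772161300996, 'cx': 287.6449030144559, 'cy': 209.23718417212774, 'world_from_camera': array([[ 2.77865464e-02,  9.90361917e-01, -1.35687809e-01,
         4.51957447e+02],
       [-9.99607456e-01,  2.70425862e-02, -7.32336577e-03,
        -1.25262704e+02],
       [-3.58343330e-03,  1.35838037e-01,  9.90724577e-01,
         1.03295972e+03],
       [ 0.00000000e+00,  0.00000000e+00,  0.00000000e+00,
         1.00000000e+00]])}
{'time_s': 0.1, 'qpos': array([ 1.24031900e+00,  9.18032740e-02,  1.23178706e+00, -1.05311822e-05,
        1.81975629e+00, -5.66825041e-02]), 'qd': array([ 0.00093395, -0.00200872, -0.00334768, -0.00196979, -0.00273185,
        0.0003803 ]), 'tau': array([ 3.62846869e-03, -4.60217392e+01, -4.19217324e+01, -9.49238051e-05,
        1.07912638e-02,  5.94783955e-05]), 'tcp_pos': array([162.14814061, 577.42240618, 230.23992396]), 'eef_rot': array([-4.28693011e-01, -3.11187442e+00,  2.70646684e-03]), 'contact_force': array([-0.19663415,  0.31492025,  0.78503022]), 'wrist_torque': array([-0.01184609, -0.01189995, -0.02883984]), 'finger_gap': 85.87322656138292}
```

View pics/side0.png

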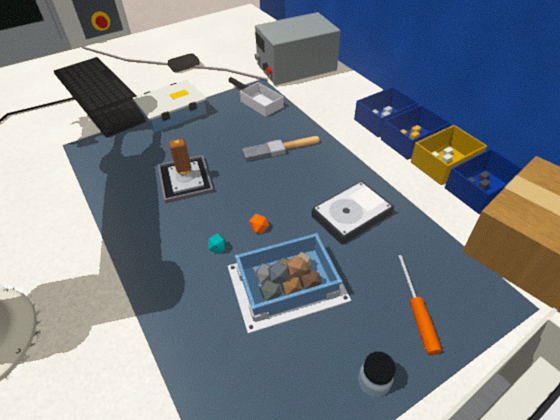

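View pics/top0.png

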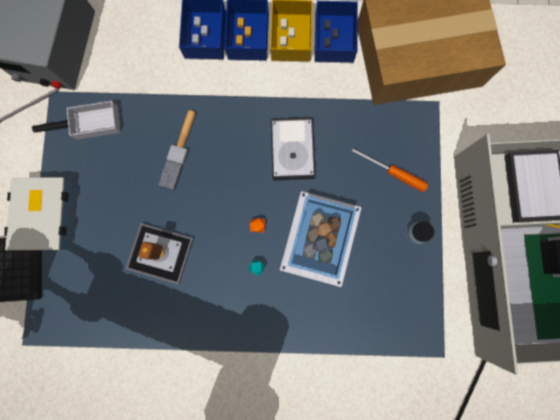

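```bash
python3 - <<'E'
from h import *
t=cv2.imread('pics/top0.png'); s=cv2.imread('pics/side0.png')
a=cv2.resize(t[215:290,120:200],None,fx=5,fy=5,interpolation=cv2.INTER_CUBIC)
b=cv2.resize(t[185:293,275:367],None,fx=4,fy=4,interpolation=cv2.INTER_CUBIC)
o=np.zeros((450,800,3),np.uint8); o[:375,:400]=a; o[:432,400:768]=b; cv2.imwrite('pics/c1.png',o)
a=cv2.resize(s[130:205,145:225],None,fx=5,fy=5,interpolation=cv2.INTER_CUBIC)
b=cv2.resize(s[225:335,220:360],None,fx=2.8,fy=2.8,interpolation=cv2.INTER_CUBIC)
o=np.zeros((450,800,3),np.uint8); o[:375,:400]=a; o[:308,400:792]=b; cv2.imwrite('pics/c2.png',o)
E
```

```text
(no output)
```

View pics/c1.png

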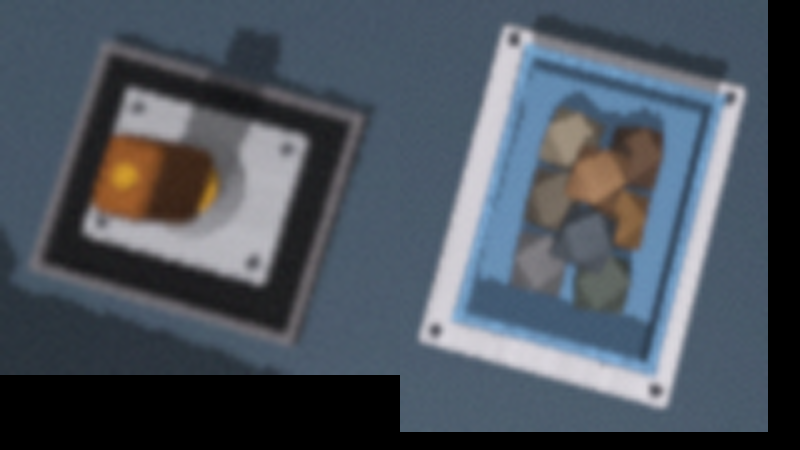

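View pics/c2.png

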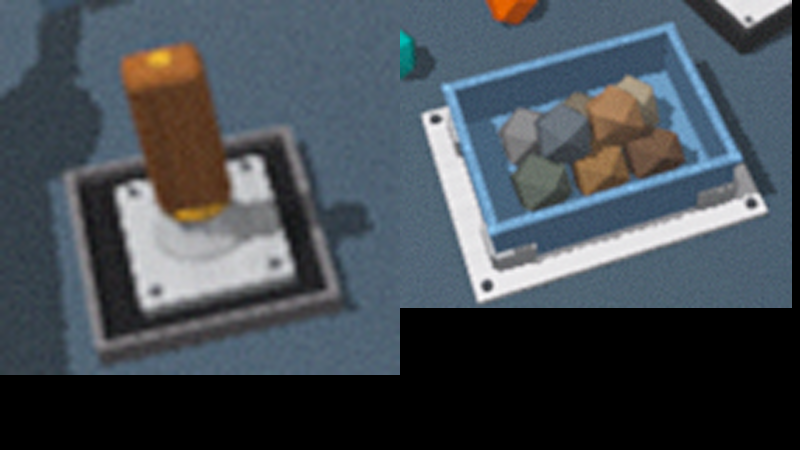

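```bash
python3 - <<'E'
from h import *
def go(n,pts,off,sc,org,z,l):
    P=np.array([onz(n,(x-off)/sc+org[0],y/sc+org[1],z) for x,y in pts])[:,:2]
    print(l,n,P.tolist(),'c',P.mean(0).round(1))
    for i in range(len(P)):
        d=P[(i+1)%len(P)]-P[i]; print('   ',np.linalg.norm(d).round(1),np.degrees(np.arctan2(d[1],d[0])).round(1))
go('top',[(127,87),(310,135),(265,287),(83,238)],0,5,(120,215),12,'foot')
go('top',[(107,42),(368,115),(293,342),(33,268)],0,5,(120,215),12,'tray')
go('top',[(504,25),(747,88),(665,408),(420,340)],400,4,(275,185),6,'plate')
go('side',[(115,187),(262,152),(297,270),(140,315)],0,5,(145,130),12,'foot')
go('side',[(65,173),(288,128),(343,302),(100,350)],0,5,(145,130),12,'tray')
go('side',[(443,88),(670,27),(742,158),(490,232)],400,2.8,(220,225),52,'rim')
# handle top
print(onz('top',120+125/5,215+177/5,111),onz('side',145+160/5,130+58/5,111))
for p in [(595,178),(585,235)]: print(onz('top',(p[0]-400)/4+275,p[1]/4+185,50))
E
```

```text
foot top [[526.9, 219.0], [506.6, 130.5], [434.7, 147.3], [455.2, 234.6]] c [480.8 182.8]
    90.8 -102.9
    73.8 166.8
    89.7 76.8
    73.4 -12.3
tray top [[548.2, 230.1], [516.8, 103.5], [409.7, 132.6], [440.5, 257.1]] c [478.8 180.8]
    130.4 -103.9
    111.0 164.8
    128.3 76.1
    111.0 -14.1
plate top [[637.4, -148.8], [602.9, -295.9], [411.8, -248.6], [447.3, -103.6]] c [ 524.8 -199.2]
    151.1 -103.2
    196.9 166.1
    149.3 76.2
    195.4 -13.4
foot side [[459.6, 235.3], [530.9, 220.0], [509.1, 132.2], [435.7, 144.2]] c [483.8 182.9]
    72.9 -12.1
    90.5 -103.9
    74.4 170.7
    94.2 75.3
tray side [[442.8, 258.9], [549.7, 230.0], [517.8, 100.8], [411.8, 132.8]] c [480.5 180.6]
    110.7 -15.1
    133.1 -103.9
    110.7 163.2
    129.9 76.2
rim side [[460.6, -123.1], [617.9, -162.1], [593.5, -274.4], [433.8, -234.3]] c [ 526.4 -198.5]
    162.1 -13.9
    114.9 -102.3
    164.7 165.9
    114.4 76.4
[481.2 183.7 111. ] [484.2 185.7 111. ]
[ 542.  -201.9   50. ]
[ 509.3 -196.8   50. ]
```

```bash
python3 -m pendant '[[0,0.8,-1,0,0,0,0.2],[0,1.6,-2,0,0,0,0.45],[0,2.5,-3.1,0,0,0,0.45],[0,3.4,-4.2,0,0,0,0.45],[0,4.3,-5.3,0,0,0,0.45],[0,5.2,-6.4,0,0,0,0.45],[0,6.1,-7.5,0,0,0,0.45],[0,7,-8.6,0,0,0,0.45],[0,7.9,-9.7,-0.3,0,0,0.45],[0,8.8,-10.8,-0.8,0,0,0.45],[0,9.6,-11.9,-1.3,0,0,0.45],[0,10.3,-12.7,-1.8,0,0,0.45],[0,10.66,-13.14,-2.2,0,0,0.45],[0,10.66,-13.14,-2.2,0,0,0.45]]' 60
python3 - <<'E'
from h import *
snap('top','t1.png');s=snap('side','s1.png')
print(bot.get_obs())
E
```

```text
time_s: 1.5
tcp_pos: [482.0, 181.2, 162.3]
eef_rot: [-0.36, -3.117, 0.004]
contact_force: [0.0, 0.5, -0.3]
finger_gap: 85.4
{'time_s': 1.6, 'qpos': array([ 2.97564954e-01, -1.39184354e-01,  1.57459321e+00,  4.66056734e-04,
        1.70755974e+00, -1.04570729e+00]), 'qd': array([ 0.02474863, -0.01645357, -0.01714693,  0.00026572,  0.00317484,
        0.00025646]), 'tau': array([-9.20869466e-01, -3.46676588e+01, -4.10103321e+01, -1.08218940e-01,
       -4.26937127e-02, -3.89805331e-02]), 'tcp_pos': array([481.68984858, 183.4473281 , 164.86696071]), 'eef_rot': array([-3.56360859e-01, -3.11986044e+00,  1.99246625e-04]), 'contact_force': array([-0.30954271, -0.60051817, -0.12652178]), 'wrist_torque': array([ 0.00836249, -0.02160212, -0.00794177]), 'finger_gap': 85.57509113225967}
```

View pics/s1.png

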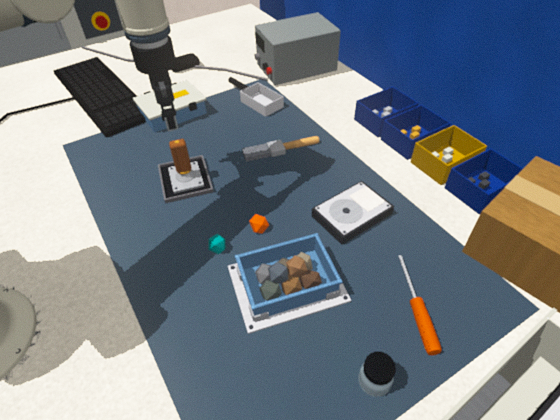

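```bash
python3 -m pendant '[[0,0,0,-0.6,0,0,0],[0,0,0,-1.4,0,0,0],[0,0,0,-2.2,0,0,0],[0,0,0,-2.9,0,0,0],[0,0,0,-3.4,0,0,0],[0,0,0,-3.6,0,0,0],[0,0,0,-3.6,0,0,0]]' 60
python3 - <<'E'
from h import *
t=snap('top','t2.png');s=snap('side','s2.png')
o=np.zeros((400,800,3),np.uint8);o[:400,:400]=cv2.resize(t[200:300,110:210],(400,400));o[:400,400:]=cv2.resize(s[100:220,120:240],(400,400));cv2.imwrite('pics/c3.png',o)
E
```

```text
time_s: 2.3
tcp_pos: [481.7, 183.9, 57.1]
eef_rot: [-0.354, -3.121, 0.0]
contact_force: [-0.2, -1.0, 0.6]
finger_gap: 85.5
```

View pics/c3.png

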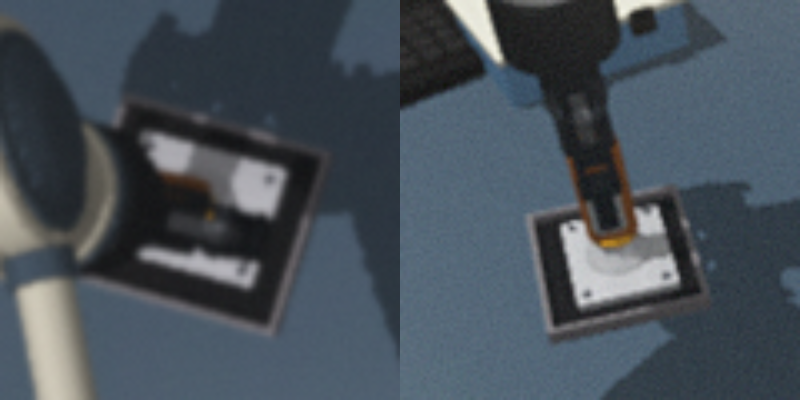

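Fingers straddle the handle (side view: finger in front of the brown handle, centred). Closing.

```bash
python3 -m pendant '[[1,0,0,0,0,0,0],[1,0,0,0,0,0,0],[1,0,0,0,0,0,0],[1,0,0,0,0,0,0],[1,0,0,0,0,0,0],[1,0,0,0,0,0,0],[1,0,0,0,0,0,0],[1,0,0,0,0,0,0]]' 80
```

```text
time_s: 3.2
tcp_pos: [482.2, 183.6, 57.7]
eef_rot: [0.355, 3.121, 0.001]
contact_force: [-1.7, 0.7, 3.0]
finger_gap: 25.0
```

```bash
python3 -m pendant '[[1,0,0,0.2,0,0,0],[1,0,0,0.6,0,0,0],[1,0,0,1.2,0,0,0],[1,0,0,1.9,0,0,0],[1,0,0,2.6,0,0,0],[1,0,0,3.1,0,0,0],[1,0,0,3.3,0,0,0],[1,0,0,3.3,0,0,0]]'
python3 - <<'E'
from h import *
t=snap('top','t3.png');s=snap('side','s3.png')
o=np.zeros((400,800,3),np.uint8);o[:400,:400]=cv2.resize(t[200:300,110:210],(400,400));o[:400,400:]=cv2.resize(s[60:200,100:240],(400,400));cv2.imwrite('pics/c4.png',o)
print(bot.get_obs()['contact_force'],bot.get_obs()['wrist_torque'],bot.get_obs()['tcp_pos'])
E
```

```text
time_s: 4.0
tcp_pos: [482.4, 183.5, 157.1]
eef_rot: [0.355, 3.12, 0.001]
contact_force: [1.0, 0.5, -3.7]
finger_gap: 24.9
[-0.7984954   0.09724409 -3.98629197] [-0.00359056  0.01967875  0.01976206] [481.65138482 183.30892249 155.16751733]
```

View pics/c4.png

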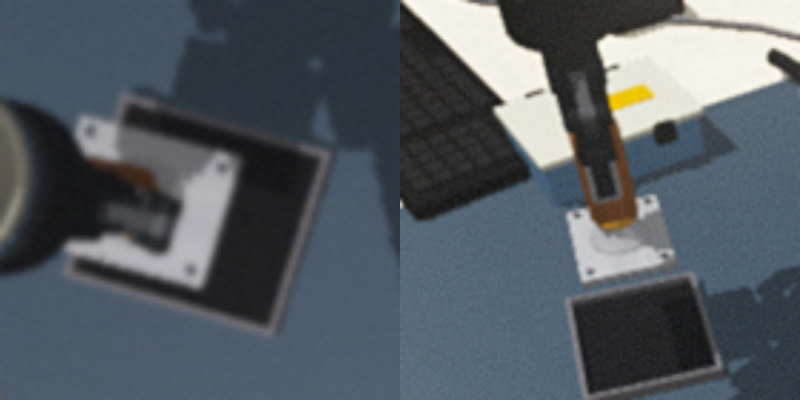

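Tamper held level, tray seen empty. Carry it over the tub centre.

```bash
python3 -m pendant '[[1,0.05,-0.4,0,0,0,-0.1],[1,0.1,-1.1,0,0,0,-0.1],[1,0.2,-2.1,0,0,0,-0.1],[1,0.3,-3.2,0,0,0,-0.1],[1,0.45,-4.3,0,0,0,-0.1],[1,0.6,-5.4,0,0,0,-0.1],[1,0.75,-6.5,0,0,0,-0.1],[1,0.85,-7.6,0,0,0,-0.1],[1,1,-8.7,0,0,0,-0.1],[1,1.1,-9.8,0,0,0,-0.1],[1,1.25,-10.9,0,0,0,-0.1],[1,1.35,-11.8,0,0,0,-0.1],[1,1.42,-12.4,0,0,0,-0.1],[1,1.45,-12.7,0,0,0,-0.1],[1,1.45,-12.75,0,0,0,-0.1],[1,1.45,-12.75,0,0,0,-0.1]]'
python3 - <<'E'
from h import *
t=snap('top','t4.png');s=snap('side','s4.png')
o=np.zeros((400,800,3),np.uint8);o[:400,:400]=cv2.resize(t[170:300,260:390],(400,400));o[:400,400:]=cv2.resize(s[170:340,210:380],(400,400));cv2.imwrite('pics/c5.png',o)
b=bot.get_obs();print(b['contact_force'],b['wrist_torque'],b['tcp_pos'],b['eef_rot'],b['qpos'])
E
```

```text
time_s: 5.7
tcp_pos: [525.5, -198.4, 156.1]
eef_rot: [-0.371, -3.119, -0.001]
contact_force: [0.3, 0.0, -3.9]
finger_gap: 24.9
[-0.37832217  0.07046082 -3.79689763] [0.0180272  0.01677066 0.03086836] [ 525.60096788 -197.93504182  156.32779816] [-3.69643214e-01 -3.11972426e+00 -7.38579923e-04] [-4.21001118e-01 -1.40595136e-02  1.47084802e+00  4.37930941e-04
  1.68498826e+00 -1.75587556e+00]
```

View pics/c5.png

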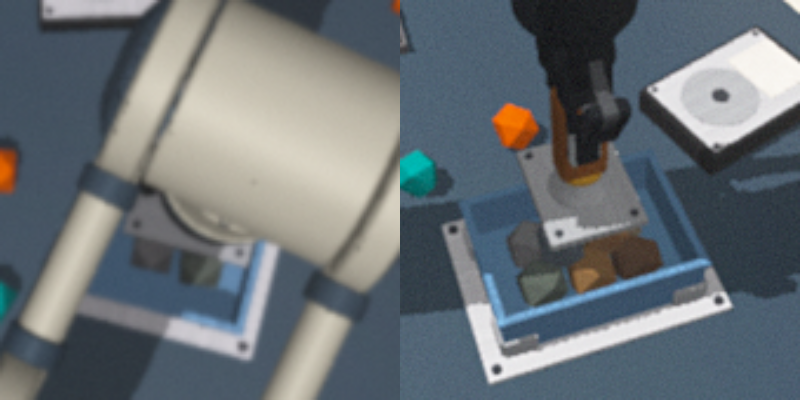

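```bash
python3 -m pendant '[[1,0,0,-0.2,0,0,0],[1,0,0,-0.4,0,0,0],[1,0,0,-0.55,0,0,0],[1,0,0,-0.7,0,0,0],[1,0,0,-0.8,0,0,0],[1,0,0,-0.8,0,0,0]]'; python3 -m pendant '[[1,0,0,-0.05,0,0,0],[1,0,0,-0.1,0,0,0],[1,0,0,-0.1,0,0,0]]'; python3 -m pendant '[[1,0,0,-0.05,0,0,0],[1,0,0,-0.1,0,0,0],[1,0,0,-0.1,0,0,0]]';
```

```text
time_s: 6.4
tcp_pos: [525.2, -198.9, 131.5]
eef_rot: [-0.371, -3.118, -0.001]
contact_force: [-0.0, 0.4, -4.1]
finger_gap: 25.2
time_s: 6.7
tcp_pos: [525.5, -199.0, 129.2]
eef_rot: [-0.372, -3.119, -0.0]
contact_force: [0.6, 0.5, -3.7]
finger_gap: 25.5
time_s: 7.0
tcp_pos: [525.4, -199.0, 126.0]
eef_rot: [-0.372, -3.119, -0.0]
contact_force: [0.4, 0.3, -4.1]
finger_gap: 25.3
```

```bash
python3 -m pendant '[[1,0,0,-0.05,0,0,0],[1,0,0,-0.1,0,0,0],[1,0,0,-0.1,0,0,0]]'
```

```text
time_s: 7.3
tcp_pos: [525.4, -199.0, 122.9]
eef_rot: [-0.372, -3.119, -0.0]
contact_force: [-1.1, -0.0, -3.4]
finger_gap: 25.1
```

```bash
python3 -m pendant '[[1,0,0,-0.04,0,0,0],[1,0,0,-0.08,0,0,0],[1,0,0,-0.08,0,0,0]]'
```

```text
time_s: 7.6
tcp_pos: [525.4, -199.0, 120.6]
eef_rot: [-0.372, -3.119, -0.0]
contact_force: [-0.1, 0.6, -3.8]
finger_gap: 25.1
```

```bash
python3 -m pendant '[[1,0,0,-0.04,0,0,0],[1,0,0,-0.08,0,0,0],[1,0,0,-0.08,0,0,0]]'
```

```text
time_s: 7.9
tcp_pos: [525.4, -199.0, 118.2]
eef_rot: [-0.372, -3.119, -0.0]
contact_force: [0.1, -0.2, -4.2]
finger_gap: 25.1
```

```bash
python3 -m pendant '[[1,0,0,-0.04,0,0,0],[1,0,0,-0.08,0,0,0],[1,0,0,-0.08,0,0,0]]'
```

```text
time_s: 8.2
tcp_pos: [525.8, -198.9, 116.6]
eef_rot: [0.371, 3.119, 0.0]
contact_force: [0.2, 0.6, -0.8]
finger_gap: 25.0
```

```bash
python3 -m pendant '[[1,0,0,-0.03,0,0,0],[1,0,0,-0.06,0,0,0],[1,0,0,-0.06,0,0,0]]'
```

```text
time_s: 8.5
tcp_pos: [526.2, -198.9, 115.7]
eef_rot: [0.371, 3.117, 0.0]
contact_force: [1.3, 2.3, 4.6]
finger_gap: 25.0
```

```bash
python3 -m pendant '[[1,0.05,0,-0.01,0,0,0],[1,0.1,0,-0.02,0,0,0],[1,0.05,0,-0.02,0,0,0],[1,0,0,-0.03,0,0,0],[1,-0.05,0,-0.03,0,0,0],[1,-0.1,0,-0.03,0,0,0],[1,-0.05,0,-0.03,0,0,0],[1,0,0,-0.03,0,0,0]]'
```

```text
time_s: 9.3
tcp_pos: [524.9, -199.5, 114.3]
eef_rot: [-0.372, -3.119, 0.002]
contact_force: [-3.4, 0.3, 8.8]
finger_gap: 25.6
```

```bash
python3 -m pendant '[[1,0.05,0,-0.01,0,0,0],[1,0.1,0,-0.02,0,0,0],[1,0.05,0,-0.02,0,0,0],[1,0,0,-0.03,0,0,0]]'
```

```text
time_s: 9.7
tcp_pos: [525.2, -199.5, 113.5]
eef_rot: [0.372, 3.119, -0.002]
contact_force: [0.3, 1.3, 7.7]
finger_gap: 25.0
```

```bash
python3 -m pendant '[[1,-0.05,0,-0.01,0,0,0],[1,-0.1,0,-0.02,0,0,0],[1,-0.05,0,-0.02,0,0,0],[1,0,0,-0.03,0,0,0],[1,0,0.05,-0.03,0,0,0],[1,0,0.1,-0.04,0,0,0],[1,0,0.05,-0.05,0,0,0],[1,0,0,-0.05,0,0,0]]'
```

```text
time_s: 10.5
tcp_pos: [525.0, -199.0, 112.6]
eef_rot: [-0.372, -3.119, -0.0]
contact_force: [-3.6, 5.9, 12.8]
finger_gap: 25.3
```

```bash
python3 -m pendant '[[1,0,-0.05,-0.01,0,0,0],[1,0,-0.1,-0.02,0,0,0],[1,0,-0.05,-0.02,0,0,0],[1,0,0,-0.03,0,0,0],[1,0.05,0,-0.03,0,0,0],[1,0.1,0,-0.04,0,0,0],[1,0.05,0,-0.05,0,0,0],[1,0,0,-0.05,0,0,0]]'
```

```text
time_s: 11.3
tcp_pos: [525.5, -199.9, 111.7]
eef_rot: [0.372, 3.118, -0.003]
contact_force: [0.8, 0.6, 11.2]
finger_gap: 25.0
```

```bash
python3 -m pendant '[[1,0.06,0,0,0,0,0],[1,0.12,0,0,0,0,0],[1,0.06,0,0,0,0,0],[1,0,0,0,0,0,0],[1,-0.06,0,0,0,0,0],[1,-0.12,0,0,0,0,0],[1,-0.06,0,-0.01,0,0,0],[1,0,0,-0.01,0,0,0],[1,0,0.06,-0.01,0,0,0],[1,0,0.12,-0.02,0,0,0],[1,0,0.06,-0.02,0,0,0],[1,0,0,-0.03,0,0,0]]'
```

```text
time_s: 12.5
tcp_pos: [525.3, -197.7, 108.1]
eef_rot: [-0.37, -3.118, -0.004]
contact_force: [-0.5, 3.8, 3.9]
finger_gap: 25.2
```

```bash
python3 -m pendant '[[1,0,-0.06,0,0,0,0],[1,0,-0.12,0,0,0,0],[1,0,-0.06,0,0,0,0],[1,0,0,-0.01,0,0,0],[1,-0.06,0,-0.01,0,0,0],[1,-0.12,0,-0.02,0,0,0],[1,-0.06,0,-0.02,0,0,0],[1,0,0,-0.03,0,0,0]]'
```

```text
time_s: 13.3
tcp_pos: [525.0, -199.0, 107.6]
eef_rot: [-0.372, -3.118, -0.0]
contact_force: [-2.2, 0.2, 2.6]
finger_gap: 25.0
```

```bash
python3 -m pendant '[[1,0.06,0,-0.02,0,0,0],[1,0.12,0,-0.04,0,0,0],[1,0.06,0,-0.05,0,0,0],[1,0,0,-0.06,0,0,0],[1,0,0.06,-0.06,0,0,0],[1,0,0.12,-0.06,0,0,0],[1,0,0.06,-0.06,0,0,0],[1,0,0,-0.06,0,0,0]]'
```

```text
time_s: 14.1
tcp_pos: [525.4, -198.5, 105.7]
eef_rot: [-0.371, -3.119, -0.002]
contact_force: [-0.6, 1.6, -0.6]
finger_gap: 24.9
```

```bash
python3 -m pendant '[[1,0,-0.06,0,0,0,0],[1,0,-0.12,-0.01,0,0,0],[1,0,-0.06,-0.02,0,0,0],[1,0,0,-0.02,0,0,0],[1,-0.06,0,-0.03,0,0,0],[1,-0.12,0,-0.03,0,0,0],[1,-0.06,0,-0.03,0,0,0],[1,0,0,-0.03,0,0,0]]'
```

```text
time_s: 14.9
tcp_pos: [524.9, -198.9, 104.8]
eef_rot: [-0.372, -3.118, -0.0]
contact_force: [-1.9, -0.2, 0.6]
finger_gap: 25.7
```

```bash
python3 -m pendant '[[1,0.06,0,-0.02,0,0,0],[1,0.12,0,-0.04,0,0,0],[1,0.06,0,-0.06,0,0,0],[1,0,0,-0.08,0,0,0],[1,0,0.06,-0.09,0,0,0],[1,0,0.12,-0.09,0,0,0],[1,0,0.06,-0.09,0,0,0],[1,0,0,-0.09,0,0,0]]'
```

```text
time_s: 15.7
tcp_pos: [525.4, -199.0, 102.0]
eef_rot: [-0.371, -3.119, -0.0]
contact_force: [1.2, -0.2, -3.4]
finger_gap: 25.5
```

```bash
python3 -m pendant '[[1,0,-0.06,0,0,0,0],[1,0,-0.12,-0.01,0,0,0],[1,0,-0.06,-0.02,0,0,0],[1,0,0,-0.02,0,0,0],[1,-0.06,0,-0.03,0,0,0],[1,-0.12,0,-0.03,0,0,0],[1,-0.06,0,-0.03,0,0,0],[1,0,0,-0.03,0,0,0]]'
```

```text
time_s: 16.5
tcp_pos: [525.6, -199.1, 101.4]
eef_rot: [0.372, 3.119, -0.0]
contact_force: [0.8, -0.3, -3.8]
finger_gap: 25.2
```

```bash
python3 -m pendant '[[1,0,0,-0.03,0,0,0],[1,0,0,-0.06,0,0,0],[1,0,0,-0.07,0,0,0],[1,0,0,-0.07,0,0,0]]'
```

```text
time_s: 16.9
tcp_pos: [525.5, -199.0, 99.2]
eef_rot: [-0.372, -3.119, -0.0]
contact_force: [-0.3, 0.0, -3.6]
finger_gap: 25.2
```

```bash
python3 -m pendant '[[1,0,0,-0.03,0,0,0],[1,0,0,-0.06,0,0,0],[1,0,0,-0.07,0,0,0],[1,0,0,-0.07,0,0,0]]'
```

```text
time_s: 17.3
tcp_pos: [525.4, -199.0, 97.0]
eef_rot: [-0.372, -3.119, -0.0]
contact_force: [-0.5, -0.9, -3.3]
finger_gap: 25.3
```

```bash
python3 -m pendant '[[1,0,0,0.3,0,0,0],[1,0,0,0.8,0,0,0],[1,0,0,1.5,0,0,0],[1,0,0.4,2.4,0,0,0],[1,0,1.2,3,0,0,0],[1,0,2.2,3.3,0,0,0],[1,0,3.3,3.3,0,0,0],[1,0,4.2,3.3,0,0,0],[1,0,4.6,3.3,0,0,0],[1,0,4.6,3.3,0,0,0]]'
python3 - <<'E'
from h import *
t=snap('top','t5.png');s=snap('side','s5.png')
o=np.zeros((400,800,3),np.uint8);o[:400,:400]=cv2.resize(t[180:300,260:380],(400,400),interpolation=cv2.INTER_CUBIC);o[:400,400:]=cv2.resize(s[220:340,220:360],(400,400),interpolation=cv2.INTER_CUBIC);cv2.imwrite('pics/c6.png',o)
E
```

```text
time_s: 18.3
tcp_pos: [525.8, -59.9, 197.5]
eef_rot: [0.368, 3.118, -0.0]
contact_force: [-0.6, -0.2, -3.7]
finger_gap: 25.2
```

View pics/c6.png

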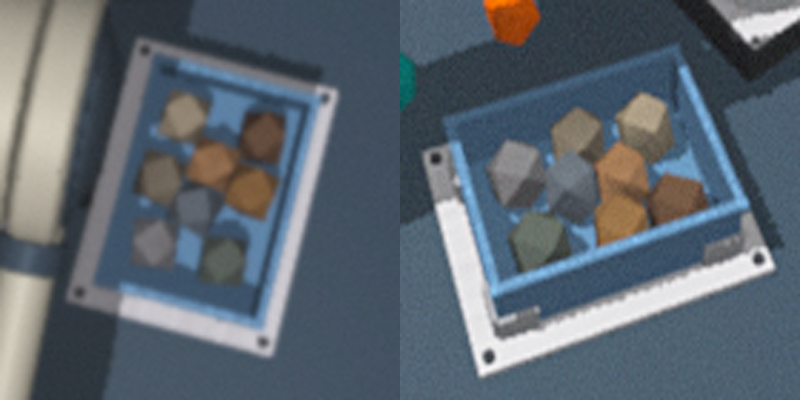

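```bash
python3 - <<'E'
from h import *
L=dict(tan=((185,116),(645,125)),brown=((263,136),(679,205)),copper=((213,163),(622,178)),khaki=((160,177),(577,137)),ochre=((250,191),(622,222)),slate=((195,207),(571,187)),grey=((155,241),(517,173)),green=((223,258),(540,243)))
a=np.radians(-13.7);R=np.array([[np.cos(a),np.sin(a)],[-np.sin(a),np.cos(a)]])
for k,(t,s) in L.items():
    o1,d1=ray('top',260+t[0]/3.333,180+t[1]/3.333);o2,d2=ray('side',220+(s[0]-400)/2.857,220+s[1]/3.333)
    A=np.stack([d1,-d2],1);x=np.linalg.lstsq(A,o2-o1,rcond=None)[0]
    p1=o1+d1*x[0];p2=o2+d2*x[1];p=(p1+p2)/2
    print(k,p.round(1),'gap',np.linalg.norm(p1-p2).round(1),'tub',(R@(p[:2]-[525.5,-199])).round(1),'h',(p[2]-10).round(1))
E
```

```text
tan [ 578.2 -183.7   31.2] gap 0.8 tub [47.5 27.3] h 21.2
brown [ 566.1 -239.1   29.1] gap 1.7 tub [ 49.  -29.3] h 19.1
copper [ 545.9 -204.2   28.4] gap 1.0 tub [21.  -0.2] h 18.4
khaki [ 534.7 -167.    32.6] gap 1.0 tub [ 1.3 33.3] h 22.6
ochre [ 527.4 -230.3   32.9] gap 2.8 tub [  9.3 -29.9] h 22.9
slate [ 514.5 -192.    29.4] gap 0.7 tub [-12.4   4.2] h 19.4
grey [ 490.  -164.5   28.9] gap 0.5 tub [-42.7  25.1] h 18.9
green [ 479.3 -211.9   29.1] gap 0.1 tub [-41.8 -23.5] h 19.1
```

All eight lie in one layer, well spread. Now the near press at tub x ≈ -30.

```bash
python3 -m pendant '[[1,-0.1,-0.5,0,0,0,0],[1,-0.3,-1.3,0,0,0,0],[1,-0.5,-2.3,0,0,0,0],[1,-0.75,-3.2,-0.3,0,0,0],[1,-0.9,-4,-0.8,0,0,0],[1,-0.97,-4.36,-1.5,0,0,0],[1,-0.97,-4.36,-2.1,0,0,0],[1,-0.97,-4.36,-2.6,0,0,0],[1,-0.97,-4.36,-2.85,0,0,0],[1,-0.97,-4.36,-2.85,0,0,0]]'
python3 - <<'E'
from h import *
t=snap('top','t6.png');s=snap('side','s6.png')
o=np.zeros((400,800,3),np.uint8);o[:400,:400]=cv2.resize(t[180:300,260:380],(400,400),interpolation=cv2.INTER_CUBIC);o[:400,400:]=cv2.resize(s[220:340,220:360],(400,400),interpolation=cv2.INTER_CUBIC);cv2.imwrite('pics/c7.png',o)
E
```

```text
time_s: 19.4
tcp_pos: [495.7, -192.1, 109.4]
eef_rot: [-0.372, -3.117, -0.001]
contact_force: [1.1, 0.3, -3.8]
finger_gap: 25.2
```

View pics/c7.png

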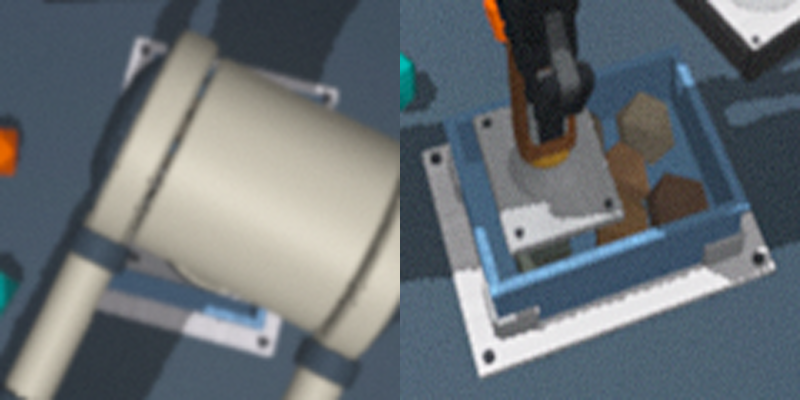

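```bash
python3 - <<'E'
from h import *
a=np.radians(-13.7);R=np.array([[np.cos(a),np.sin(a)],[-np.sin(a),np.cos(a)]])
for x,y in [(512,252),(475,122),(622,213)]:
    p=onz('side',220+(x-400)/2.857,220+y/3.333,64.5); print(p,(R@(p[:2]-[525.5,-199])).round(1))
E
python3 -m pendant '[[1,0,0,-0.1,0,0,0],[1,0,0,-0.2,0,0,0],[1,0,0,-0.3,0,0,0],[1,0,0,-0.35,0,0,0],[1,0,0,-0.35,0,0,0]]'
```

```text
[ 452.5 -227.2   64.5] [-64.2 -44.7]
[ 473.8 -143.3   64.5] [-63.4  41.9]
[ 520.1 -243.    64.5] [  5.2 -44. ]
time_s: 20.0
tcp_pos: [496.3, -191.7, 99.8]
eef_rot: [-0.371, -3.119, -0.0]
contact_force: [0.1, -1.3, -3.6]
finger_gap: 25.1
```

Foot is inside the tub walls with about 8 mm clearance. Lowering slowly.

```bash
python3 -m pendant '[[1,0,0,-0.03,0,0,0],[1,0,0,-0.06,0,0,0],[1,0,0,-0.08,0,0,0],[1,0,0,-0.08,0,0,0]]'
```

```text
time_s: 20.4
tcp_pos: [496.4, -191.8, 97.7]
eef_rot: [-0.372, -3.119, -0.0]
contact_force: [-0.5, -0.2, -4.2]
finger_gap: 25.3
```

```bash
python3 -m pendant '[[1,0,0,-0.03,0,0,0],[1,0,0,-0.05,0,0,0],[1,0,0,-0.05,0,0,0]]'
```

```text
time_s: 20.7
tcp_pos: [496.5, -192.0, 96.5]
eef_rot: [0.372, 3.119, -0.001]
contact_force: [-0.0, 0.3, -2.4]
finger_gap: 25.0
```

```bash
python3 -m pendant '[[1,0,0,-0.02,0,0,0],[1,0,0,-0.04,0,0,0],[1,0,0,-0.04,0,0,0]]'
```

```text
time_s: 21.0
tcp_pos: [496.4, -191.7, 94.9]
eef_rot: [-0.372, -3.119, -0.0]
contact_force: [1.0, 0.4, -4.8]
finger_gap: 25.3
```

```bash
python3 -m pendant '[[1,0,0,-0.02,0,0,0],[1,0,0,-0.04,0,0,0],[1,0,0,-0.04,0,0,0]]'
```

```text
time_s: 21.3
tcp_pos: [496.5, -191.8, 94.1]
eef_rot: [0.371, 3.119, 0.0]
contact_force: [-1.5, 0.2, -0.8]
finger_gap: 25.0
```

```bash
python3 -m pendant '[[1,0,0,-0.01,0,0,0],[1,0,0,-0.02,0,0,0],[1,0,0,-0.02,0,0,0],[1,0,0,-0.02,0,0,0]]'
```

```text
time_s: 21.7
tcp_pos: [496.5, -191.8, 94.0]
eef_rot: [0.371, 3.119, -0.0]
contact_force: [-3.3, 2.5, 4.8]
finger_gap: 25.3
```

```bash
python3 -m pendant '[[1,0,0,-0.01,0,0,0],[1,0,0,-0.02,0,0,0],[1,0,0,-0.02,0,0,0],[1,0,0,-0.02,0,0,0]]'
```

```text
time_s: 22.1
tcp_pos: [496.6, -191.9, 94.0]
eef_rot: [0.371, 3.119, -0.0]
contact_force: [-4.8, 1.5, 7.3]
finger_gap: 25.1
```

```bash
python3 -m pendant '[[1,0,0,-0.01,0,0,0],[1,0,0,-0.01,0,0,0],[1,0,0,-0.01,0,0,0],[1,0,0,-0.01,0,0,0],[1,0,0,-0.01,0,0,0]]'
```

```text
time_s: 22.6
tcp_pos: [496.6, -191.9, 94.0]
eef_rot: [0.371, 3.118, -0.0]
contact_force: [-4.6, 2.4, 8.5]
finger_gap: 25.1
```

```bash
python3 -m pendant '[[1,0,0,-0.01,0,0,0],[1,0,0,-0.01,0,0,0],[1,0,0,-0.01,0,0,0],[1,0,0,-0.01,0,0,0],[1,0,0,-0.01,0,0,0]]'
```

```text
time_s: 23.1
tcp_pos: [496.7, -191.9, 94.0]
eef_rot: [0.371, 3.118, -0.001]
contact_force: [-5.6, 2.2, 11.1]
finger_gap: 25.2
```

```bash
python3 -m pendant '[[1,0,0,0.1,0,0,0],[1,0,0,0.3,0,0,0],[1,0,0,0.6,0,0,0],[1,0.3,-0.07,0.65,0,0,0],[1,0.8,-0.2,0.65,0,0,0],[1,1.4,-0.34,0.65,0,0,0],[1,1.8,-0.44,0.65,0,0,0],[1,1.94,-0.47,0.6,0,0,0],[1,1.94,-0.47,0.5,0,0,0],[1,1.94,-0.47,0.35,0,0,0],[1,1.94,-0.47,0.25,0,0,0],[1,1.94,-0.47,0.25,0,0,0]]'
python3 - <<'E'
from h import *
s=snap('side','s8.png')
cv2.imwrite('pics/c8.png',cv2.resize(s[220:340,220:360],(560,480),interpolation=cv2.INTER_CUBIC))
E
```

```text
time_s: 24.3
tcp_pos: [553.9, -205.7, 98.7]
eef_rot: [-0.372, -3.118, -0.001]
contact_force: [-0.3, 0.3, -4.1]
finger_gap: 25.2
```

View pics/c8.png

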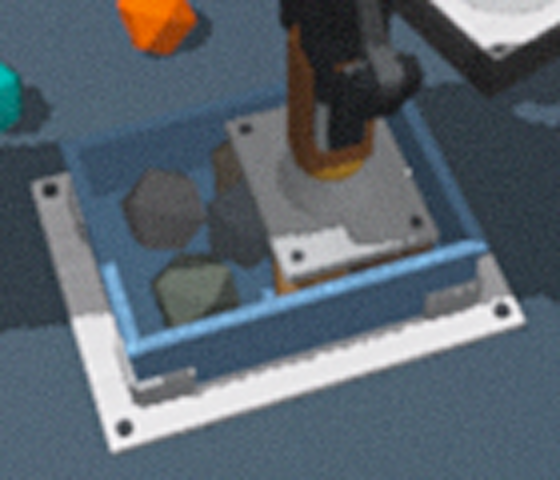

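```bash
python3 -m pendant '[[1,0,0,-0.03,0,0,0],[1,0,0,-0.05,0,0,0],[1,0,0,-0.05,0,0,0]]'
```

```text
time_s: 24.65
tcp_pos: [554.6, -206.0, 98.2]
eef_rot: [0.372, 3.119, -0.0]
contact_force: [-0.5, 1.2, -4.4]
finger_gap: 25.3
```

```bash
python3 -m pendant '[[1,0,0,-0.03,0,0,0],[1,0,0,-0.05,0,0,0],[1,0,0,-0.05,0,0,0]]'
```

```text
time_s: 24.95
tcp_pos: [554.6, -205.9, 96.4]
eef_rot: [-0.372, -3.119, -0.0]
contact_force: [-0.5, 0.0, -3.7]
finger_gap: 25.4
```

```bash
python3 -m pendant '[[1,0,0,-0.02,0,0,0],[1,0,0,-0.04,0,0,0],[1,0,0,-0.04,0,0,0]]'
```

```text
time_s: 25.25
tcp_pos: [554.6, -205.9, 95.2]
eef_rot: [-0.372, -3.119, -0.0]
contact_force: [0.6, -0.9, -3.8]
finger_gap: 25.2
```

```bash
python3 -m pendant '[[1,0,0,-0.02,0,0,0],[1,0,0,-0.04,0,0,0],[1,0,0,-0.04,0,0,0]]'
```

```text
time_s: 25.55
tcp_pos: [554.8, -206.2, 94.5]
eef_rot: [0.372, 3.119, -0.001]
contact_force: [-0.1, -1.1, -2.6]
finger_gap: 25.3
```

```bash
python3 -m pendant '[[1,0,0,-0.01,0,0,0],[1,0,0,-0.02,0,0,0],[1,0,0,-0.02,0,0,0],[1,0,0,-0.02,0,0,0]]'
```

```text
time_s: 25.95
tcp_pos: [554.9, -206.2, 94.2]
eef_rot: [0.372, 3.118, -0.001]
contact_force: [-0.7, -1.8, 2.1]
finger_gap: 25.2
```

```bash
python3 -m pendant '[[1,0,0,-0.01,0,0,0],[1,0,0,-0.02,0,0,0],[1,0,0,-0.02,0,0,0],[1,0,0,-0.02,0,0,0]]'
```

```text
time_s: 26.35
tcp_pos: [554.9, -206.3, 94.2]
eef_rot: [0.372, 3.118, -0.001]
contact_force: [-1.4, -1.4, 5.3]
finger_gap: 25.4
```

```bash
python3 -m pendant '[[1,0,0,-0.01,0,0,0],[1,0,0,-0.01,0,0,0],[1,0,0,-0.01,0,0,0],[1,0,0,-0.01,0,0,0]]'
```

```text
time_s: 26.75
tcp_pos: [554.9, -206.3, 94.2]
eef_rot: [0.372, 3.118, -0.001]
contact_force: [-1.8, -1.8, 5.9]
finger_gap: 25.0
```

```bash
python3 -m pendant '[[1,0,0,-0.01,0,0,0],[1,0,0,-0.02,0,0,0],[1,0,0,-0.02,0,0,0],[1,0,0,-0.02,0,0,0],[1,0,0,-0.02,0,0,0]]'
```

```text
time_s: 27.25
tcp_pos: [555.0, -206.3, 94.2]
eef_rot: [0.371, 3.118, -0.001]
contact_force: [-2.9, -0.8, 8.3]
finger_gap: 25.1
```

```bash
python3 -m pendant '[[1,0,0,-0.01,0,0,0],[1,0,0,-0.01,0,0,0],[1,0,0,-0.01,0,0,0],[1,0,0,-0.01,0,0,0]]'
```

```text
time_s: 27.65
tcp_pos: [555.0, -206.3, 94.2]
eef_rot: [0.372, 3.117, -0.002]
contact_force: [-4.6, -1.7, 9.3]
finger_gap: 25.4
```

```bash
python3 -m pendant '[[1,0,0,0.1,0,0,0],[1,0,0,0.4,0,0,0],[1,0,0,1,0,0,0],[1,0,0.1,1.8,0,0,0],[1,-0.1,0.7,2.4,0,0,0],[1,-0.2,1.6,2.6,0,0,0],[1,-0.3,2.7,2.6,0,0,0],[1,-0.4,3.7,2.6,0,0,0],[1,-0.5,4.6,2.6,0,0,0],[1,-0.6,5.1,2.6,0,0,0],[1,-0.6,5.1,2.6,0,0,0]]'
python3 - <<'E'
from h import *
t=snap('top','t9.png');s=snap('side','s9.png')
o=np.zeros((400,800,3),np.uint8);o[:400,:400]=cv2.resize(t[180:300,260:380],(400,400),interpolation=cv2.INTER_CUBIC);o[:400,400:]=cv2.resize(s[220:340,220:360],(400,400),interpolation=cv2.INTER_CUBIC);cv2.imwrite('pics/c9.png',o)
E
```

```text
time_s: 28.75
tcp_pos: [536.2, -51.1, 169.5]
eef_rot: [-0.367, -3.119, -0.001]
contact_force: [0.5, -0.1, -3.7]
finger_gap: 25.1
```

View pics/c9.png

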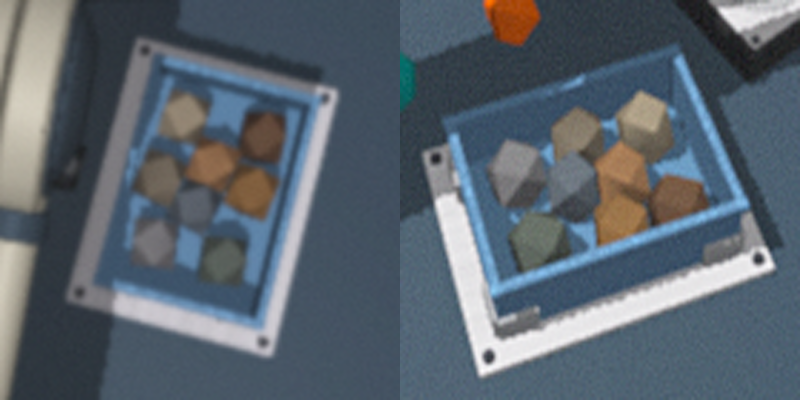

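```bash
python3 -m pendant '[[1,-0.1,0.4,0,0,0,0],[1,-0.3,1.2,0,0,0,0],[1,-0.5,2.2,0,0,0,0],[1,-0.8,3.3,0,0,0,0],[1,-1,4.4,0,0,0,0],[1,-1.3,5.5,-0.2,0,0,0],[1,-1.5,6.5,-0.5,0,0,0],[1,-1.7,7.3,-1,0,0,0],[1,-1.82,7.7,-1.5,0,0,0],[1,-1.85,7.83,-2,0,0,0],[1,-1.85,7.83,-2.5,0,0,0],[1,-1.85,7.83,-2.8,0,0,0],[1,-1.85,7.83,-2.8,0,0,0]]'
python3 - <<'E'
from h import *
t=snap('top','t10.png');s=snap('side','s10.png')
o=np.zeros((400,800,3),np.uint8);o[:400,:400]=cv2.resize(t[200:300,110:210],(400,400));o[:400,400:]=cv2.resize(s[100:220,120:240],(400,400));cv2.imwrite('pics/c10.png',o)
E
```

```text
time_s: 30.15
tcp_pos: [480.5, 180.6, 83.6]
eef_rot: [-0.374, -3.116, 0.003]
contact_force: [-0.1, 0.0, -3.8]
finger_gap: 25.0
```

View pics/c10.png

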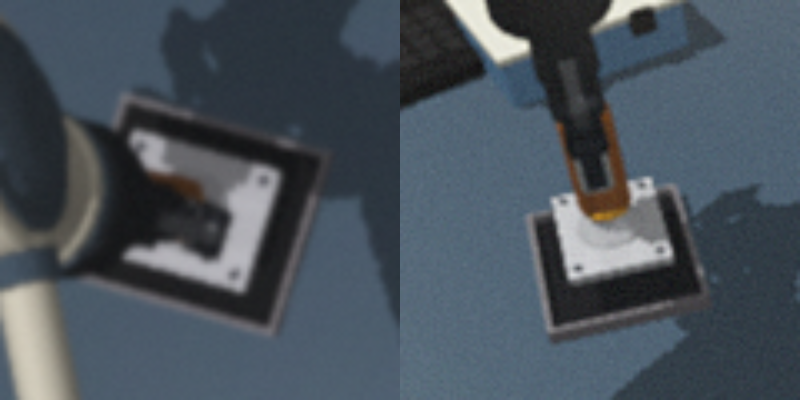

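```bash
python3 -m pendant '[[1,0,0,-0.2,0,0,0],[1,0,0,-0.45,0,0,0],[1,0,0,-0.65,0,0,0],[1,0,0,-0.8,0,0,0],[1,0,0,-0.85,0,0,0],[1,0,0,-0.85,0,0,0]]'
```

```text
time_s: 30.85
tcp_pos: [480.9, 181.9, 59.8]
eef_rot: [-0.371, -3.119, 0.0]
contact_force: [0.4, 0.1, -3.3]
finger_gap: 25.0
```

```bash
python3 -m pendant '[[1,0,0,-0.03,0,0,0],[1,0,0,-0.06,0,0,0],[1,0,0,-0.08,0,0,0],[1,0,0,-0.09,0,0,0],[1,0,0,-0.09,0,0,0]]'
```

```text
time_s: 31.35
tcp_pos: [481.2, 182.0, 57.7]
eef_rot: [0.372, 3.119, 0.0]
contact_force: [0.3, -0.4, -3.1]
finger_gap: 25.2
```

```bash
python3 -m pendant '[[1,0,0,-0.02,0,0,0],[1,0,0,-0.03,0,0,0],[1,0,0,-0.03,0,0,0],[1,0,0,-0.03,0,0,0]]'
```

```text
time_s: 31.75
tcp_pos: [481.3, 182.1, 57.6]
eef_rot: [0.372, 3.119, 0.001]
contact_force: [-4.2, -0.1, 5.2]
finger_gap: 25.2
```

Firm on the tray floor (net about +9 N). Ease off slightly and open.

```bash
python3 -m pendant '[[1,0,0,0.02,0,0,0],[0.6,0,0,0.02,0,0,0],[0.3,0,0,0.02,0,0,0],[0,0,0,0.02,0,0,0],[0,0,0,0.02,0,0,0],[0,0,0,0.02,0,0,0],[0,0,0,0.02,0,0,0],[0,0,0,0.02,0,0,0]]'
```

```text
time_s: 32.55
tcp_pos: [481.2, 182.0, 57.3]
eef_rot: [0.372, 3.12, -0.0]
contact_force: [0.8, -0.9, 0.7]
finger_gap: 85.6
```

```bash
python3 -m pendant '[[0,0,0,0.3,0,0,0],[0,0,0,0.9,0,0,0],[0,0,0,1.7,0,0,0],[0,0,0,2.7,0,0,0],[0,0,0,3.7,0,0,0],[0,-0.3,0.8,4.5,0,0,0],[0,-0.8,1.8,4.8,0,0,0],[0,-1.3,2.8,4.8,0,0,0],[0,-1.8,3.8,4.8,0,0,0],[0,-2.2,4.6,4.8,0,0,0],[0,-2.4,5,4.8,0,0,0],[0,-2.4,5,4.8,0,0,0]]'
python3 - <<'E'
from h import *
snap('side','s11.png');t=snap('top','t11.png')
cv2.imwrite('pics/c11.png',cv2.resize(t[200:300,110:210],(500,500),interpolation=cv2.INTER_CUBIC))
E
```

```text
time_s: 33.75
tcp_pos: [408.5, 333.0, 201.7]
eef_rot: [0.368, 3.12, 0.0]
contact_force: [-0.3, -0.7, 0.0]
finger_gap: 85.0
```

View pics/s11.png

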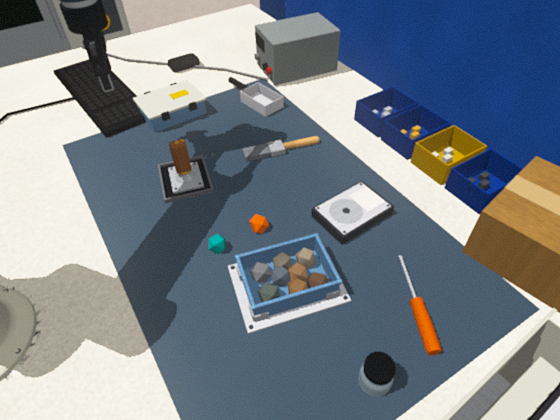

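View pics/c11.png

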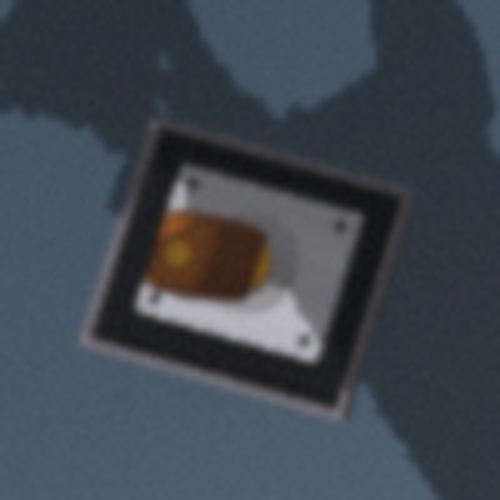

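The tamper stands upright and centred in its tray at (180,170) in the side view. The lumps lie level in the tub around (288,280), and the bystanders are where they were. Handing in.

```bash
python3 -c "
from cell import job; print(job.close_job())"
```

```text
the job is handed in; nothing more can be done
None
```

The job is done and handed in; the arm was finished at about 34 s of the 72 s allowed.

- **Levelling:** I took the tamper from its tray and pressed the two riding lumps down slowly with a small rub. The readings I saw showed a net force of up to about 17 N at the wrist, summed over all lumps touched.
- **Firm presses:** I pressed the near half with about 11–15 N, then the far half with about 12–13 N. The foot met the lumps at about 31 mm above the tub floor in both places, which fits a single layer.
- **Putting back:** I stood the tamper back in its tray, released it and moved the arm clear.

**Last checks:** The final pictures show all eight lumps in one layer inside the tub. The tamper looks upright and centred in its tray, and the drive, screwdriver, brush and jar look unmoved.

**Disagreement:** My two-view height estimates for the lumps came out at 18–23 mm above the tub floor, and two of them (22.6 and 22.9 mm) were over the 22 mm limit. I put this down to measuring the visible upper faces. Before those estimates, the foot had gone down to 33.5 mm above the floor over those two lumps without contact, so I take them to be down.

The force was read only at the end of each short move, so I did not observe brief peaks in between.

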